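# Set out the weighing place

### The arm

A 6-joint arm with a two-finger parallel gripper is mounted at the origin on the work surface. World frame = base frame: x ahead of the robot, y to its left, z up, the work surface at z = 0. Lengths are in m, angles in rad, forces in N, time in s.
With the tool pointing down it reaches from about 0.425 to 0.95 m from the base axis. Payload 14.7 kg.
Tool frame: the origin (TCP) lies midway between the tips of the shut fingers; the grasp point (between the pads) lies 19 mm behind it (manip.tcp_to_grasp is the distance from the TCP to the grasp point, in m); z points along the fingers, y is the line along which they close (so a half turn about z gives the same grasp; the last joint's range is limited). The gripper opens to 85 mm and grips with 20 to 120 N. Pads are 22 mm wide; open, the fingers measure 114 mm over their backs; the gripper's body (76 mm by 85 mm) begins 54 mm behind the grasp point. The pads swing forward as they close: fully open they stand 13 mm farther back than shut.
Start: joints at [1.181, 0.48, 1.596, -0, 1.065, -0.047], TCP at [0.218, 0.612, 0.231] pointing down, gripper open.
Joint ranges: [-2.75, 2.75], [-0.82, 2.05], [0.23, 2.67], [-1.56, 4.7], [0.09, 2.69], [-2.92, 2.92]. Speed limits (rad/s): [1.89, 1.89, 2.39, 3.01, 3.01, 3.01].

### API

Orientations are given as a unit quaternion [w, x, y, z].
In Python, from cell import manip, capture, ticket, spotter gives the robot as it stands.
- The arm moves only by the tool carry_out, never from a script. Its argument "commands" is a list of rows, each a list of 7 numbers: the shift along the tool's x, y, z in mm, then the turn, a rotation vector about the tool's x, y, z in units of 5 degrees (1.0 is 5 degrees), then the gripper's target within -1 to 1 (shut at 1, half-way at 0, fully open at -1). In form: [[x, y, z, ax, ay, az, claw], ...]. A call has 1 to 12 rows; each row is the pose to reach, as a shift and turn from the pose commanded when the call began, along the tool's axes at that moment; what a row does not reach only later rows make up. A row lasts 1/8 s, in which the tool goes at most 62.5 mm and 10.7 degrees, less where a joint would pass 70% of its speed; a pose out of reach is approached as far as the arm can. A call with a gripper value outside its range is refused whole. The fingers move at their own pace and stop on an object; "squeeze" is the grip in N (left out, the last holds). Time passes only in rows, so rows that repeat a pose let the fingers close. It gives the time, the measured TCP pose, the force, the opening and the grip force at its end, in the units of the state.
- manip.get_obs(): the state, without advancing time (a new reading comes with each control period).
- capture(name): name is "scene" or "top" or "wrist"; returns a dict with "pixels" (420x560x3 uint8, red, green, blue), "fx", "fy", "cx", "cy" (pixels), "cam_to_world" (4x4, takes a point from camera to world coordinates); the wrist camera has in their place "tool_from_camera" (4x4, takes a point from camera to tool coordinates, whose origin is the TCP and whose axes are the flange's). Camera axes: x right, y up, looking along -z (the intrinsics and any distortion apply to the point x, -y, -z); pixel columns grow to the right and rows downward; lengths in m; the calibration is good to about 2 mm. A picture is of the moment at which its call begins: read the wrist's pose just before it. There is no depth.
- ticket.finish_job(): hands the job in; it is judged then, once.
Trained networks look in the newest picture that a camera, given by its name, has taken for a name from the list of things; names that differ only in an ending like _2 or _b are one class to them, and where a whole thing is asked for, a point or a joint stands for the part that bears it (a point fixed in the world has none). Each returns a list of dicts, best first, with "conf" (0 to 1); they miss things now and then, are a little off and sometimes report something else, mostly with a low value. They report only what shows in the picture. A call takes as long as a camera call. They do not tell look-alikes from the thing itself.
- spotter.look_for(camera, target): "extent" ([left, top, width, height] in pixels, round what is visible of it).
- spotter.spot_point(camera, target): "at" ([column, row] in pixels: a listed point, or the origin of a listed thing).
The state is a dict: "clock": time; "joint_positions": joint angles; "dq": joint speeds; "joint_torque": joint torques, N m; "position": TCP position; "tcp_rot": TCP orientation; "contact_force": force on the tool from outside, world axes, zero at the start; "ft_torque": the same for the moment, N m; "gripper_width": finger opening in m; "grasp_force": force on a finger pad.
Only numpy, scipy, OpenCV 4.12 (cv2) and the standard library are available. Lean on these libraries where they do the work, as an engineer would, in place of code of your own. Each camera call takes 0.05 s, during which the arm holds its last target. There are 200 camera calls.

### The job

Set out the weighing place for the next sample: stand the loose crucible in the middle of the balance pan and put its lid on it; stand the metal tin midway between the balance pan and the wooden crucible rack, in line with them; and stand the taller of the two brown bottles straight behind the tin (on the side away from the robot), a finger's width from it. Everything stands upright; do not tip the crucible over on the way, and leave the shorter bottle and the glass beaker where they are.

Things in the scene. Friction and masses are not known exactly. Their poses are not given: they have to be found in the camera images.
- balance: Grey bench balance, fixed, left or right of the rack. Housing 160 x 120 mm, 30 mm high, steel pan 90 mm across. Origin: bench level under the pan's centre; rigid pan top at z 42 mm. x points away from the robot (turned up to 11 degrees), y left; housing from x -100 (display side) to 60 mm, y -60 to 60. The rack's centre lies 300 mm (within 8) along +y or -y, x within 8 mm of 0.
- rack: Pale wooden block 90 mm (x) x 80 mm (y), 24 mm high, fixed to the bench, holding four white spare crucibles (33 mm across, tops at 48 mm above the bench) that do not come out. Origin: centre of its underside; axes parallel to the balance's.
- crucible: The loose crucible: white ceramic straight-sided open cup, 36 mm outside diameter, 36 mm high, wall 3 mm, 35 g. It stands upright alone on the bench. Origin: centre of its underside, z up; turn has no meaning.
- lid: Lid of the loose crucible: white ceramic flat disc, 42 mm in diameter, 5 mm thick, with an upright knob in the middle, 14 mm in diameter and 18 mm tall (top at 23 mm), 25 g. Lies on the bench, knob up. Flat underneath: it simply lies on the crucible's rim, centred to better than 8 mm. Origin: centre of its underside, z up.
- tin: Round metal tin with a paper label and darker lid, 56 mm in diameter (53 mm at the lid, which is the top 9 mm), 75 mm high, 0.2 to 0.4 kg, standing upright. Origin: centre of its underside. Its place: bench, its centre halfway between the pan's centre and the rack's centre, on the straight line between them.
- tall_bottle: The taller brown bottle with black cap, 40 mm in diameter, 95 mm high: straight body to 62 mm, then shoulder and cap 30 mm wide; 0.11 to 0.22 kg. Origin: centre of its underside. Its place: on the bench straight behind the tin, away from the robot and square to the line from pan to rack, about 18 mm clear of the tin (centres about 66 mm apart).
- short_bottle: Bystander, not to be moved: brown bottle of the same shape and diameter (40 mm) but only 62 mm high (straight body to 29 mm). Loose. Origin: centre of its underside.
- beaker: Bystander, not to be moved: empty glass beaker, 56 mm in diameter at the rim, 70 mm high. Loose. Origin: centre of its underside.
Things that resemble listed ones, but are neither listed nor needed, are in the scene too. Leave any pink or yellow look-alike of the tall_bottle alone.

How it is judged:
At the end, for the whole second after the job is handed in: Upright, at rest: crucible within 15 mm of pan centre, lid flat on it within 8 mm; tin within 17 mm each way of the pan-rack midpoint; tall bottle behind it, centres 53 to 85 mm apart, 40 to 100 mm behind the pan-rack line, 28 mm sideways. Short bottle, beaker within 20 mm of their start (horizontal distance between crucible and balance below 0.015 m and z of crucible in the frame of balance between 0.038 and 0.046 m and angle between each of crucible, tin, tall_bottle's own z axis and vertical below 0.1 rad and horizontal distance between lid and crucible below 0.008 m and z of lid in the frame of crucible between 0.032 and 0.04 m and angle between lid's own z axis and vertical below 0.12 rad and x of tin in the frame of balance between -0.017 and 0.017 m and ((y of tin in the frame of balance between 0.133 and 0.167 m and y of rack in the frame of balance above 0 m) or (y of tin in the frame of balance between -0.167 and -0.133 m and y of rack in the frame of balance below 0 m)) and height (world z) of each of tin, tall_bottle below 0.005 m and horizontal distance between tall_bottle and tin between 0.053 and 0.085 m and x of tall_bottle in the frame of balance between 0.04 and 0.1 m and ((y of tall_bottle in the frame of balance between 0.122 and 0.178 m and y of rack in the frame of balance above 0 m) or (y of tall_bottle in the frame of balance between -0.178 and -0.122 m and y of rack in the frame of balance below 0 m)) and linear speed of each of crucible, lid, tin, tall_bottle below 0.02 m/s and angular speed of each of crucible, lid, tin, tall_bottle below 0.3 rad/s and distance of each of short_bottle, beaker from where it was at the start of the episode below 0.02 m); the robot touches nothing.
It fails at once if the short brown bottle is disturbed (moved more than 20 mm) (distance of short_bottle from where it was at the start of the episode above 0.02 m).
It fails at once if the beaker is disturbed (moved more than 20 mm) (distance of beaker from where it was at the start of the episode above 0.02 m).
It fails at once if the crucible is tipped over (angle between crucible's own z axis and vertical above 0.7 rad).
It also fails if it takes over 106 s, if anything falls off the work surface, if the arm or the gripper's body presses on something with over 40 N, if the wrist force passes 120 N, or if a joint passes its speed limit or range.

## Working session

There is one attempt and no reset: what is moved stays moved. The work goes in short steps, Python scripts to look and compute and a tool call to move; the robot and the scene stay as the last step left them, time stands still between calls to the robot, and variables do not carry over. Pictures are saved under pics/ and viewed, at most 14 in all, crops included, and the job is handed in when it is done.

Besides the shell and the picture viewer there is one more tool, called as name(argument=value, ...) on one line, values as JSON. carry_out: Moves the arm, as the interface text tells. Its arguments: {"type":"object","properties":{"commands":{"type":"array"},"squeeze":{"type":"number"}},"required":["commands"]}

```bash
mkdir -p pics
cat > h.py <<'E'
import numpy as np, cv2
from cell import manip, capture, ticket, spotter
def save(c,n): cv2.imwrite('pics/'+n+'.png',cv2.cvtColor(c['pixels'],cv2.COLOR_RGB2BGR))
def toworld(c,uv,z):
    T=np.array(c['cam_to_world']); d=np.array([(uv[0]-c['cx'])/c['fx'],-(uv[1]-c['cy'])/c['fy'],-1.])
    d=T[:3,:3]@d; o=T[:3,3]; return (o+d*(z-o[2])/d[2]).round(4)
def topix(c,p):
    T=np.array(c['cam_to_world']); q=T[:3,:3].T@(np.array(p)-T[:3,3])
    return np.array([c['cx']-c['fx']*q[0]/q[2], c['cy']+c['fy']*q[1]/q[2]]).round(1)
E
python3 - <<'E'
from h import *
for n in ['scene','top']:
    c=capture(n); save(c,n)
    print(n,{k:v for k,v in c.items() if k!='pixels'})
    for t in ['balance','rack','crucible','lid','tin','tall_bottle','short_bottle','beaker']:
        for r in spotter.spot_point(n,t)[:4]: print(t,'P',np.round(r['at'],1),round(r['conf'],2),toworld(c,r['at'],0))
        for r in spotter.look_for(n,t)[:4]: print(t,'B',np.round(r['extent'],0),round(r['conf'],2))
o=manip.get_obs();print(o['clock'],o['position'],o['tcp_rot'],o['gripper_width'])
E
```

```text
scene {'fx': 381.2034750405471, 'fy': 381.2034750405471, 'cx': 282.29368082768366, 'cy': 211.08463110875252, 'cam_to_world': array([[ 0.88448936, -0.38502762,  0.2635001 ,  0.86217213],
       [ 0.46647056,  0.74086213, -0.4832479 , -0.49135612],
       [-0.00915346,  0.55034266,  0.83488872,  0.96517454],
       [ 0.        ,  0.        ,  0.        ,  1.        ]])}
balance P [234.9 270.1] 0.67 [ 0.5325 -0.1652  0.    ]
balance P [287.2 194.9] 0.17 [0.5429 0.1278 0.    ]
balance B [194. 232.  72.  69.] 0.63
rack P [287.1 191.4] 0.95 [0.5364 0.1397 0.    ]
rack B [271. 176.  39.  32.] 0.81
crucible P [330.1 149.6] 0.43 [0.5849 0.3627 0.    ]
crucible B [327. 138.  12.  16.] 0.41
lid P [166.7 317.4] 0.51 [ 0.4466 -0.359   0.    ]
lid B [159. 308.  16.  14.] 0.55
tin P [217.5 350.1] 0.95 [ 0.607  -0.3665  0.    ]
tin B [201. 333.  26.  29.] 0.6
tall_bottle P [294.9 138. ] 0.73 [ 0.4547  0.3561 -0.    ]
tall_bottle P [309.3 128.2] 0.56 [0.4785 0.4219 0.    ]
tall_bottle P [290.4 168.9] 0.54 [ 0.504   0.2257 -0.    ]
tall_bottle B [288. 120.  14.  24.] 0.81
tall_bottle B [304. 105.  15.
[... 1088 characters left out ...]
.] 0.8
tin P [449.1 219.1] 0.75 [ 0.6022 -0.367   0.    ]
tall_bottle P [ 94.9 268.9] 0.84 [0.4689 0.4269 0.    ]
tall_bottle P [134.8 274.3] 0.69 [0.4593 0.3381 0.    ]
tall_bottle P [176.4 255.2] 0.65 [0.5039 0.2488 0.    ]
tall_bottle B [ 65. 258.  37.  18.] 0.8
tall_bottle B [109. 268.  34.  19.] 0.7
tall_bottle B [156. 244.  30.  21.] 0.65
short_bottle P [396.4 163.2] 0.68 [ 0.7295 -0.2471  0.    ]
short_bottle B [385. 151.  19.  19.] 0.71
short_bottle B [435. 208.  42.  25.] 0.43
beaker P [200.9 153. ] 0.74 [0.7399 0.2062 0.    ]
beaker B [180. 134.  24.  33.] 0.85
1.7 [0.21845588 0.61219808 0.23130635] [-4.40563428e-06  1.70577370e-01  9.85344285e-01  1.76958730e-05] 0.085103872397111
```

View pics/scene.png

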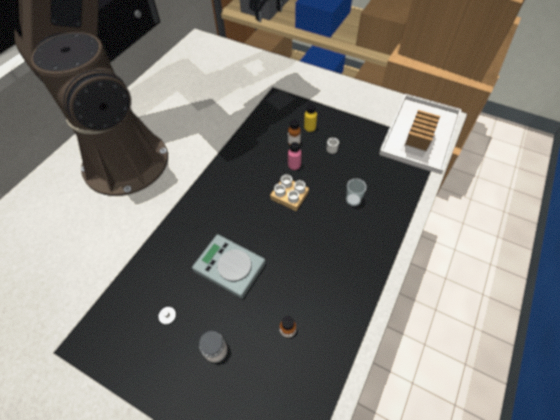

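View pics/top.png

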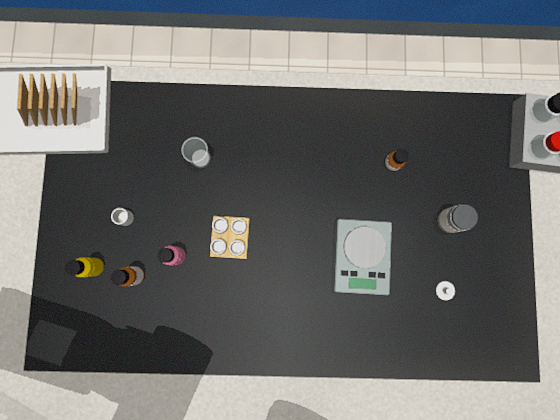

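Run:
```python
import cv2,numpy as np
a=cv2.imread('pics/scene.png');b=cv2.imread('pics/top.png')
A=cv2.resize(a[95:215,262:362],None,fx=4,fy=5,interpolation=3)
A=cv2.resize(a[100:200,270:360],(400,444),interpolation=3)
B=cv2.resize(b[200:290,50:240],(400,190),interpolation=3)
C=cv2.resize(b[140:310,330:480],(390,444),interpolation=3)
im=np.zeros((600,800,3),np.uint8); im[:444,:400]=A[:444]; im[:444,405:795]=C; im[:0]=0
B=cv2.resize(b[225:285,50:200],(380,152),interpolation=3); im[446:598,:380]=B
cv2.imwrite('pics/crop1.png',im)
```

```text
(no output)
```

View pics/crop1.png

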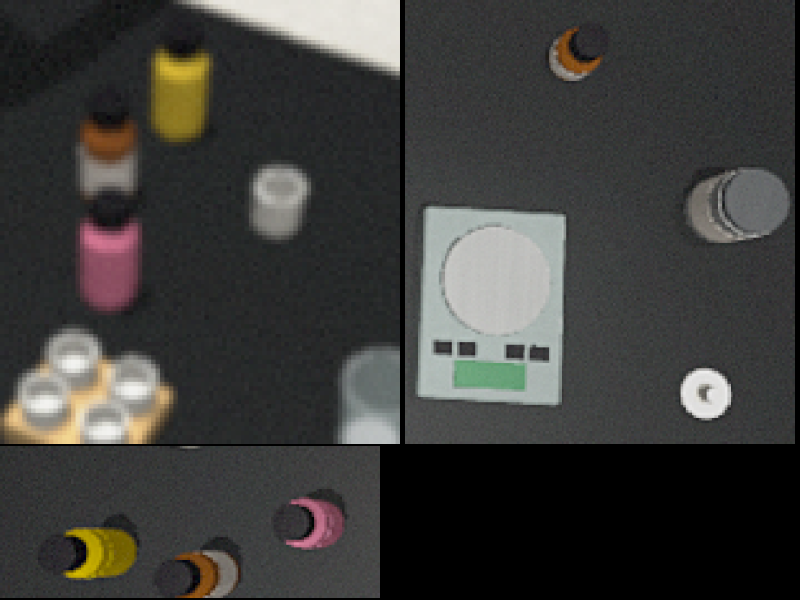

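Candidates for the tall bottle:
- Brown with white label: scene (295,138), top (130,274).
- Yellow: scene (310,120), top (85,267).
- Pink: scene (295,157), top (172,255).
- Short brown: scene (288,327), top (397,160).

The crop confirms the brown one at scene (295,138) as the tall bottle. The loose crucible is the single cup at scene (333,145), top (122,217); the other four cups are in the rack. The lid is at top (445,290) and the tin at top (457,219).

Next I'll measure the pan and rack geometry, and refine the objects from both views.

```bash
cat >> h.py <<'E'
def rmat(q):
    w,x,y,z=q
    from scipy.spatial.transform import Rotation as R
    return R.from_quat([x,y,z,w]).as_matrix()
def wcap(name=None):
    o=manip.get_obs(); c=capture('wrist')
    T=np.eye(4);T[:3,:3]=rmat(o['tcp_rot']);T[:3,3]=o['position']
    c['cam_to_world']=T@np.array(c['tool_from_camera'])
    if name: save(c,name)
    return o,c
E
python3 - <<'E'
from h import *
def mesh(r,h,r2=None,z0=0):
    t=np.linspace(0,2*np.pi,40); return np.array([[r*np.cos(a),r*np.sin(a),z] for a in t for z in (z0,h)])
cs={n:capture(n) for n in('scene','top')}
hsv={n:cv2.cvtColor(c['pixels'],cv2.COLOR_RGB2HSV) for n,c in cs.items()}
def blob(n,box,f):
    x,y,w,h=box; m=np.zeros(hsv[n].shape[:2],np.uint8); m[y:y+h,x:x+w]=f(hsv[n][y:y+h,x:x+w].astype(int))
    k,l,s,ce=cv2.connectedComponentsWithStats(m,connectivity=4); i=1+np.argmax(s[1:,4]); return (l==i).astype(np.uint8),s[i]
for n,box,lb in(('top',(325,215,70,90),0),('scene',(190,232,80,70),0)):
    m,s=blob(n,box,lambda h:(h[...,2]>100)&(h[...,1]<20)); 
    ct=max(cv2.findContours(m,0,1)[0],key=len); e=cv2.fitEllipse(cv2.convexHull(ct)); print(n,'pan',s,e,toworld(cs[n],e[0],.042))
    m,s=blob(n,box,lambda h:(h[...,2]>90)); ct=max(cv2.findContours(m,0,1)[0],key=cv2.contourArea)
    bx=cv2.boxPoints(cv2.minAreaRect(ct)); print('housing corners',[toworld(cs[n],p,.03)[:2].tolist() for p in bx])
for n,box in(('top',(200,210,60,55)),('scene',(265,170,50,42))):
    m,s=blob(n,box,lambda h:(h[...,2]>100)); ct=max(cv2.findContours(m,0,1)[0],key=cv2.contourArea)
    if n=='top': bx=cv2.boxPoints(cv2.minAreaRect(ct)); P=np.array([toworld(cs[n],p,.024) for p in bx]);print('rack',P[:,:2].tolist(),P.mean(0))
for n,box,b in(('top',(105,200,35,30),'crucible'),('scene',(322,132,22,26),'crucible'),('top',(430,275,30,30),'lid'),('scene',(155,303,25,25),'lid')):
    m,s=blob(n,box,lambda h:(h[...,2]>95)); ct=max(cv2.findContours(m,0,1)[0],key=len)
    print(n,b,s,[toworld(cs[n],(s[0]+(s[2]-1)/2,s[1]+(s[3]-1)/2),z) for z in(.018,.0)])
E
```

```text
top pan [ 334  219   58   76 3553] ((361.2392272949219, 256.5517272949219), (76.00100708007812, 91.57593536376953), 0.9153808355331421) [ 0.511  -0.1564  0.042 ]
housing corners [[0.4326, -0.0998], [0.5937, -0.1056], [0.5915, -0.2279], [0.4303, -0.2194]]
scene pan [ 203  235   56   55 1469] ((226.9525146484375, 262.2327880859375), (48.78026580810547, 66.30439758300781), 118.87030029296875) [ 0.516  -0.1697  0.042 ]
housing corners [[0.4346, -0.2266], [0.4195, -0.0962], [0.5987, -0.1087], [0.6026, -0.2323]]
rack [[0.5032, 0.1716], [0.5948, 0.1695], [0.5912, 0.0873], [0.4995, 0.0904]] [0.547175 0.1297   0.024   ]
top crucible [111 207  23  19 320] [array([0.5867, 0.3687, 0.018 ]), array([0.5886, 0.3761, 0.    ])]
scene crucible [327 137  13  16 159] [array([0.5894, 0.3723, 0.018 ]), array([ 0.5842,  0.3887, -0.    ])]
top lid [436 281  20  20 304] [array([ 0.4423, -0.3469,  0.018 ]), array([ 0.4412, -0.3548,  0.    ])]
scene lid [158 306  18  19 272] [array([ 0.4502, -0.3567,  0.018 ]), array([ 0.4423, -0.3542,  0.    ])]
```

Pan centre comes out at about (0.532,-0.164), the rack at (0.547,0.130), and the crucible at about (0.587,0.371). I'll add a row calculator and hover over the crucible.

```bash
cat >> h.py <<'E'
def row(p,yaw=0.,frm=None):
    "row (x,y,z mm, rotvec/5deg) to reach world TCP p, pointing down, closing axis turned yaw from world y"
    from scipy.spatial.transform import Rotation as R
    o=manip.get_obs(); R0=rmat(o['tcp_rot']); p0=o['position'] if frm is None else frm
    Rt=R.from_euler('z',yaw).as_matrix()@np.diag([-1.,1,-1])
    v=R.from_matrix(R0.T@Rt).as_rotvec()/np.radians(5)
    return (R0.T@(np.array(p)-p0)*1000).round(1).tolist()+v.round(2).tolist()
E
python3 - <<'E'
from h import *
print(row([.567,.371,.2]))
o,c=wcap(); print(c['tool_from_camera'],c['fx'])
E
```

```text
[-409.3, -110.0, 31.3, -0.0, 0.0, -3.93]
[[-7.25643042e-04  9.59390243e-01  2.82081255e-01  7.12160862e-02]
 [ 9.99998918e-01  1.05712322e-03 -1.02293734e-03 -8.04615774e-04]
 [-1.27959075e-03  2.82080208e-01 -9.59389972e-01 -1.41906183e-01]
 [ 0.00000000e+00  0.00000000e+00  0.00000000e+00  1.00000000e+00]] 356.1619255999867
```

carry_out(commands=[[-409,-110,31,0,0,-3.93,-1],[-409,-110,31,0,0,-3.93,-1],[-409,-110,31,0,0,-3.93,-1],[-409,-110,31,0,0,-3.93,-1],[-409,-110,31,0,0,-3.93,-1],[-409,-110,31,0,0,-3.93,-1],[-409,-110,31,0,0,-3.93,-1],[-409,-110,31,0,0,-3.93,-1],[-409,-110,31,0,0,-3.93,-1],[-409,-110,31,0,0,-3.93,-1],[-409,-110,31,0,0,-3.93,-1]])

```text
clock: 3.22
position: [0.5659, 0.372, 0.2005]
tcp_rot: [0.0, -0.001, 1.0, 0.0]
contact_force: [0.6, -0.1, -0.0]
gripper_width: 0.0854
grasp_force: 0.0
```

Run:
```python
from h import *
o,c=wcap('w1'); print(o['clock'],o['position'],o['tcp_rot'])
for t in('crucible','tall_bottle'):
    for r in spotter.spot_point('wrist',t)[:3]: print(t,r,toworld(c,r['at'],0))
    for r in spotter.look_for('wrist',t)[:3]: print(t,r)
```

```text
3.225 [0.56588188 0.37197413 0.20052731] [ 3.53757505e-05 -7.93705862e-04  9.99999682e-01  6.59220809e-05]
crucible {'at': [274.7, 198.2], 'conf': 0.94} [0.5845 0.364  0.    ]
crucible {'extent': [258.4, 180.8, 40.6, 48.0], 'conf': 0.57}
tall_bottle {'at': [340.0, 77.5], 'conf': 0.97} [0.4716 0.4237 0.    ]
tall_bottle {'at': [147.8, 112.5], 'conf': 0.66} [0.5024 0.2467 0.    ]
tall_bottle {'at': [275.9, 195.8], 'conf': 0.66} [0.582  0.3652 0.    ]
tall_bottle {'extent': [320.7, 45.3, 69.5, 58.2], 'conf': 0.93}
tall_bottle {'extent': [78.0, 87.2, 91.2, 57.2], 'conf': 0.79}
tall_bottle {'extent': [202.2, 19.8, 61.0, 66.8], 'conf': 0.77}
```

View pics/w1.png

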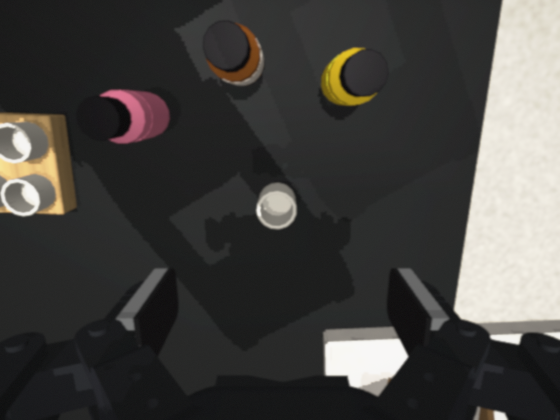

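The wrist view shows the crucible alone at (277,205). The brown bottle's cap is at (227,44), pink is at (150,115), and yellow at (345,85).

Run:
```python
from h import *
o,c=wcap()
g=cv2.cvtColor(c['pixels'],cv2.COLOR_RGB2GRAY)
m=(g[170:240,245:310]>70).astype(np.uint8); k,l,s,ce=cv2.connectedComponentsWithStats(m); i=1+np.argmax(s[1:,4]);print(s[i],s[i][0]+245,s[i][1]+170)
u=245+s[i][0]+(s[i][2]-1)/2; v=170+s[i][1]+(s[i][3]-1)/2
P=toworld(c,(u,v),.02); print(u,v,P)
print('reproj rim/base',topix(c,[P[0],P[1],.036]),topix(c,[P[0],P[1],0]),topix(c,[P[0]+.018,P[1],.036]),topix(c,[P[0]-.018,P[1],0]))
print('brown cap',toworld(c,(227,44),.095), 'tcp',o['position'])
print(row([P[0],P[1],.012]))
```

```text
[  11   12   42   47 1559] 256 182
276.5 205.0 [0.5864 0.3655 0.02  ]
reproj rim/base [276.3 209.8] [276.8 199.5] [276.4 228.7] [276.7 181.7]
brown cap [0.4585 0.3356 0.095 ] tcp [0.56649653 0.37138133 0.20040712]
[-19.9, -5.8, 188.4, 0.0, 0.0, 0.01]
```

carry_out(commands=[[-20,-6,100,0,0,0,-1],[-20,-6,100,0,0,0,-1],[-20,-6,150,0,0,0,-1],[-20,-6,188,0,0,0,-1],[-20,-6,188,0,0,0,-1],[-20,-6,188,0,0,0,1],[-20,-6,188,0,0,0,1],[-20,-6,188,0,0,0,1],[-20,-6,188,0,0,0,1],[-20,-6,188,0,0,0,1],[-20,-6,188,0,0,0,1]], squeeze=25)

```text
clock: 4.9
position: [0.5876, 0.3656, 0.0141]
tcp_rot: [0.001, -0.0, 1.0, 0.001]
contact_force: [-1.7, -0.8, 9.8]
gripper_width: 0.0348
grasp_force: 24.1
```

carry_out(commands=[[0,0,-40,0,0,0,1],[0,0,-100,0,0,0,1],[10,-40,-130,0,0,0,1],[20,-95,-130,0,0,0,1],[27,-155,-130,0,0,0,1],[34,-215,-130,0,0,0,1],[40,-275,-130,0,0,0,1],[45,-335,-130,0,0,0,1],[50,-395,-130,0,0,0,1],[52,-450,-130,0,0,0,1],[55,-500,-130,0,0,0,1],[55,-530,-130,0,0,0,1]])

```text
clock: 6.4
position: [0.5317, -0.1674, 0.1432]
tcp_rot: [0.001, 0.001, 1.0, -0.0]
contact_force: [0.3, 1.2, 0.5]
gripper_width: 0.0347
grasp_force: 25.6
```

Run:
```python
from h import *
o,c=wcap('w2'); print(o['clock'],o['position'],o['tcp_rot'],o['gripper_width'],o['contact_force'])
for r in spotter.spot_point('wrist','balance')[:3]: print(r,toworld(c,r['at'],0))
t=capture('top');save(t,'top2')
```

```text
6.4 [ 0.53167897 -0.16735544  0.14321984] [ 6.97969827e-04  7.24350281e-04  9.99999434e-01 -3.45317958e-04] 0.03467114742041406 [0.27498226 1.16802772 0.4519913 ]
```

View pics/w2.png

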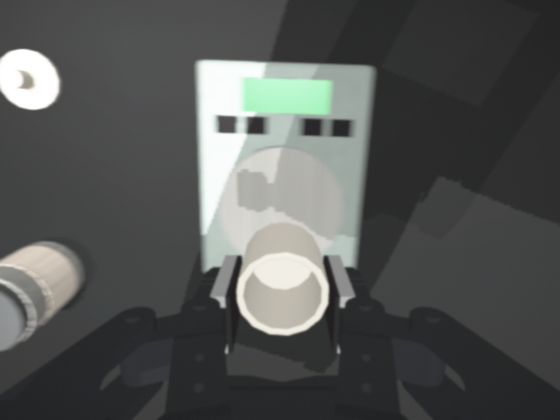

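The crucible is held upright at (282,290). The pan sits behind it, with its top edge at row 147 and its sides at about columns 218 and 344.

Run:
```python
from h import *
o,c=wcap(); print(o['position'])
P=np.array([.532,-.164,.042]);
for d in([0,0,0],[-.045,0,0],[0,.045,0],[0,-.045,0]): print(d,topix(c,P+d))
# housing corners observed, near edge and sides
for uv in((196,62),(375,67)): print(toworld(c,uv,.03))
print(toworld(c,(281,147),.042),toworld(c,(218,207),.042),toworld(c,(344,207),.042))
```

```text
[ 0.5318824  -0.16625353  0.14297168]
[0, 0, 0] [286.4 208.5]
[-0.045, 0, 0] [286.4 144.6]
[0, 0.045, 0] [349.7 208.3]
[0, -0.045, 0] [223.1 208.7]
[ 0.4338 -0.224   0.03  ]
[ 0.4372 -0.1047  0.03  ]
[ 0.4886 -0.1676  0.042 ] [ 0.5307 -0.2125  0.042 ] [ 0.531  -0.1231  0.042 ]
```

carry_out(commands=[[0,0,40,0,0,0,1],[0,0,70,0,0,0,1],[0,0,82,0,0,0,1],[0,0,86,0,0,0,1],[0,0,87,0,0,0,1],[0,0,87,0,0,0,1],[0,0,87,0,0,0,0.1],[0,0,87,0,0,0,-0.3],[0,0,87,0,0,0,-1],[0,0,87,0,0,0,-1],[0,0,60,0,0,0,-1],[0,0,0,0,0,0,-1]])

```text
clock: 8.1
position: [0.5302, -0.1644, 0.1413]
tcp_rot: [-0.002, -0.0, 1.0, 0.001]
contact_force: [0.8, -0.2, 0.3]
gripper_width: 0.0852
grasp_force: 0.0
```

Run:
```python
from h import *
o=manip.get_obs(); print(o['position']); print(row([.42,-.352,.16]))
```

```text
[ 0.53017704 -0.16435789  0.14126839]
[110.3, -187.6, -18.5, 0.02, -0.05, 0.0]
```

carry_out(commands=[[30,-50,-20,0,0,0,-1],[105,-188,-20,0,0,0,-1],[105,-188,-20,0,0,0,-1],[105,-188,-20,0,0,0,-1],[105,-188,-20,0,0,0,-1],[105,-188,-20,0,0,0,-1],[105,-188,-20,0,0,0,-1]])

```text
clock: 8.98
position: [0.4273, -0.3519, 0.1623]
tcp_rot: [-0.0, -0.001, 1.0, 0.0]
contact_force: [0.5, 0.2, -0.4]
gripper_width: 0.0851
grasp_force: 0.0
```

Run:
```python
from h import *
o,c=wcap('w3'); print(o['position'])
for r in spotter.spot_point('wrist','lid')[:3]: print(r,toworld(c,r['at'],0))
for r in spotter.look_for('wrist','lid')[:3]: print(r)
P=[.441,-.354,0];
print(topix(c,P),topix(c,[.441,-.354,.023]))
g=cv2.cvtColor(c['pixels'],cv2.COLOR_RGB2GRAY); u,v=topix(c,P).astype(int)
y0,x0=max(v-70,0),max(u-70,0)
m=(g[y0:v+70,x0:u+70]>80).astype(np.uint8); k,l,s,ce=cv2.connectedComponentsWithStats(m); i=1+np.argmax(s[1:,4])
ct=max(cv2.findContours((l==i).astype(np.uint8),0,1)[0],key=len); e=cv2.fitEllipse(cv2.convexHull(ct))
uv=(e[0][0]+x0,e[0][1]+y0);print(uv,e,s[i]); Q=toworld(c,uv,.003);print(Q,topix(c,[Q[0],Q[1],.023]))
```

```text
[ 0.42727933 -0.35194473  0.16225163]
{'at': [277.9, 202.1], 'conf': 0.64} [ 0.4394 -0.3563  0.    ]
{'extent': [255.1, 176.2, 45.8, 54.4], 'conf': 0.93}
{'extent': [230.6, 333.3, 64.4, 47.2], 'conf': 0.32}
[280.5 203.9] [280.4 211.4]
(np.float64(279.20153045654297), np.float64(206.32482147216797)) ((69.20153045654297, 73.32482147216797), (47.47813034057617, 49.449913024902344), 101.91719818115234) [  45   50   50   48 1854]
[ 0.4424 -0.3551  0.003 ] [279.1 213. ]
```

View pics/w3.png

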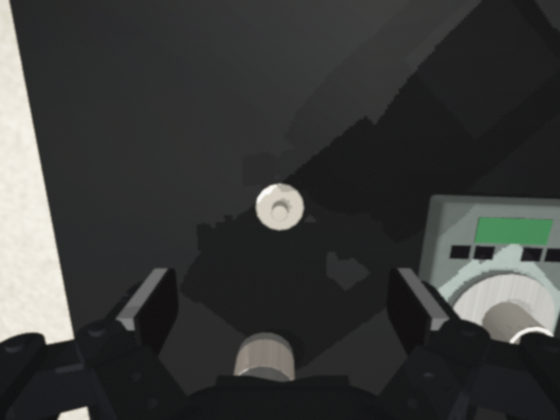

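The lid is centred at (279,206) with its knob at (280,211), which puts it at world (0.442,-0.355). Next I'll grip the knob.

carry_out(commands=[[-15,-3,60,0,0,0,-1],[-15,-3,110,0,0,0,-1],[-15,-3,140,0,0,0,-1],[-15,-3,151,0,0,0,0.3],[-15,-3,151,0,0,0,0.5],[-15,-3,151,0,0,0,0.7],[-15,-3,151,0,0,0,1],[-15,-3,151,0,0,0,1],[-15,-3,151,0,0,0,1],[-15,-3,151,0,0,0,1]], squeeze=25)

```text
clock: 10.38
position: [0.4424, -0.3565, 0.0126]
tcp_rot: [0.001, -0.0, 1.0, -0.001]
contact_force: [0.7, 0.1, 8.6]
gripper_width: 0.0121
grasp_force: 24.3
```

carry_out(commands=[[0,0,-30,0,0,0,1],[0,0,-90,0,0,0,1],[0,30,-140,0,0,0,1],[0,90,-150,0,0,0,1],[0,150,-150,0,0,0,1],[0,188,-150,0,0,0,1],[0,188,-150,0,0,0,1],[0,188,-150,0,0,0,1]])

```text
clock: 11.38
position: [0.4423, -0.1683, 0.1619]
tcp_rot: [0.001, -0.0, 1.0, -0.0]
contact_force: [0.4, -0.5, -0.8]
gripper_width: 0.0125
grasp_force: 24.5
```

Run:
```python
from h import *
o,c=wcap('w4'); print(o['position'],o['gripper_width'])
for r in spotter.spot_point('wrist','crucible')[:3]: print(r,toworld(c,r['at'],.042))
for r in spotter.look_for('wrist','crucible')[:3]: print(r)
for P in([.533,-.167,.042],[.533,-.167,.078],[.531,-.1655,.078]): print(topix(c,P))
```

```text
[ 0.44228738 -0.16831451  0.16189876] 0.012457893157089058
{'at': [285.7, 303.5], 'conf': 0.78} [ 0.5304 -0.1661  0.042 ]
{'extent': [264.7, 302.8, 37.7, 46.7], 'conf': 0.91}
[284.6 306.3]
[285. 333.]
[287.  330.6]
```

View pics/w4.png

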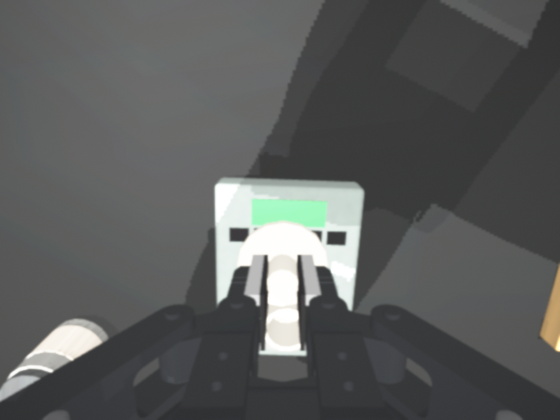

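Run:
```python
from h import *
o,c=wcap(); p=o['position']
for dz in(-.01,-.005): print(dz,[topix(c,p+np.array(d)+[0,0,dz]) for d in([0,.021,0],[0,-.021,0],[-.021,0,0],[.021,0,0])])
a=[]
for n in('scene','top'):
    k=capture(n);save(k,n+'4')
    for r in spotter.spot_point(n,'crucible')[:2]: print(n,r,toworld(k,r['at'],.042))
    u,v=topix(k,[.532,-.166,.07]).astype(int); a.append(cv2.resize(k['pixels'][v-40:v+40,u-40:u+40,::-1],(380,380),interpolation=3))
    print([topix(k,[.532,-.166,z])-[u-40,v-40] for z in(.042,.078)])
cv2.imwrite('pics/c4.png',np.hstack(a))
```

```text
-0.01 [array([329. , 263.6]), array([238.8, 263.8]), array([283.9, 220.9]), array([283.9, 303.5])]
-0.005 [array([330.4, 268.4]), array([237.5, 268.6]), array([283.9, 224.5]), array([284. , 309.3])]
scene {'at': [232.9, 264.7], 'conf': 0.67} [ 0.5339 -0.1685  0.042 ]
[array([41.8, 45.6]), array([40.1, 39.6])]
top {'at': [360.5, 249.4], 'conf': 0.8} [ 0.5262 -0.1548  0.042 ]
[array([37.7, 40.9]), array([41.8, 40.2])]
```

View pics/c4.png

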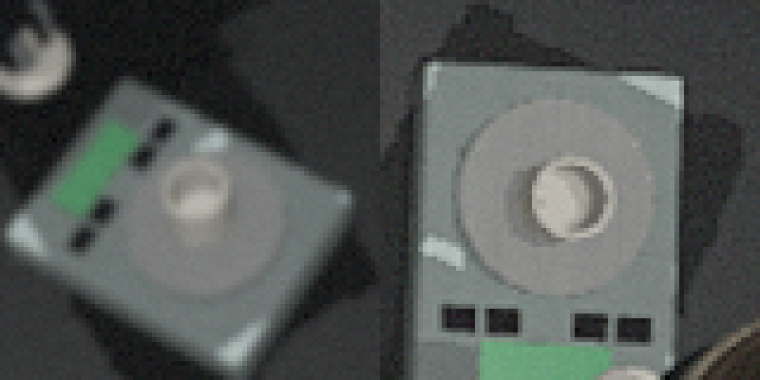

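The lid hangs level, since its disc matches the projection. The crucible stands upright near the pan centre at about (0.531,-0.165). Placing the lid.

carry_out(commands=[[-45,3,0,0,0,0,1],[-85,3,0,0,0,0,1],[-89,3,0,0,0,0,1],[-89,3,30,0,0,0,1],[-89,3,55,0,0,0,1],[-89,3,65,0,0,0,1],[-89,3,69,0,0,0,1],[-89,3,70,0,0,0,1]])

```text
clock: 12.78
position: [0.5309, -0.1651, 0.0918]
tcp_rot: [0.0, -0.0, 1.0, -0.0]
contact_force: [0.8, 0.6, -0.0]
gripper_width: 0.0126
grasp_force: 24.5
```

carry_out(commands=[[0,0,1.5,0,0,0,1],[0,0,1.5,0,0,0,1],[0,0,1.5,0,0,0,0.6],[0,0,1.5,0,0,0,0.2],[0,0,1.5,0,0,0,0],[0,0,1.5,0,0,0,0],[0,0,-30,0,0,0,0],[0,0,-90,0,0,0,-0.5],[70,0,-110,0,0,0,-1],[70,0,-110,0,0,0,-1]])

```text
clock: 14.02
position: [0.4582, -0.1646, 0.2025]
tcp_rot: [0.0, 0.0, 1.0, -0.0]
contact_force: [-0.1, -0.2, -0.2]
gripper_width: 0.0854
grasp_force: 0.0
```

Run:
```python
from h import *
o,c=wcap(); p=o['position'];print(p)
u,v=topix(c,[.531,-.165,.07]).astype(int);print(u,v)
a=[cv2.resize(c['pixels'][v-60:v+60,u-60:u+60,::-1],(390,390),interpolation=3)]
print([topix(c,[.531,-.165,z])-[u-60,v-60] for z in(.042,.078,.101)])
k=capture('top'); u,v=topix(k,[.531,-.165,.07]).astype(int); a.append(cv2.resize(k['pixels'][v-40:v+40,u-40:u+40,::-1],(390,390),interpolation=3))
cv2.imwrite('pics/c5.png',np.hstack(a))
print(row([.58,-.368,.25]))
```

```text
[ 0.45817483 -0.16457316  0.20250167]
282 279
[array([60.5, 46.6]), array([60.5, 65.5]), array([60.6, 80.1])]
[-120.1, -203.0, -47.9, -0.0, 0.01, -0.01]
```

View pics/c5.png

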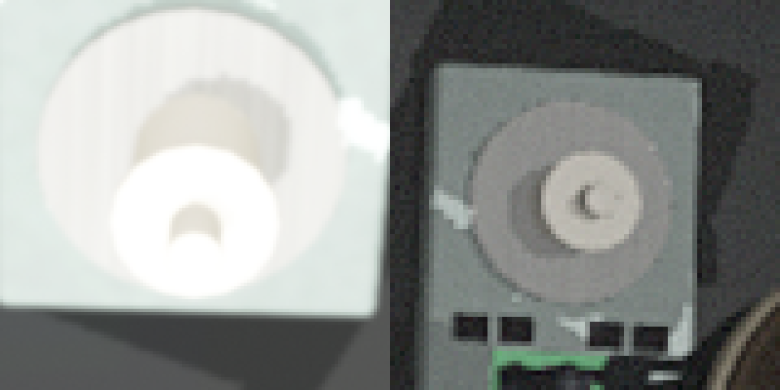

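The lid lies flat and centred on the crucible. On to the tin.

carry_out(commands=[[-10,-60,-48,0,0,0,-1],[-90,-190,-48,0,0,0,-1],[-110,-203,-48,0,0,0,-1],[-110,-203,-48,0,0,0,-1],[-110,-203,-48,0,0,0,-1],[-110,-203,-48,0,0,0,-1],[-110,-203,-48,0,0,0,-1]])

```text
clock: 15.0
position: [0.5705, -0.3668, 0.249]
tcp_rot: [-0.0, -0.0, 1.0, 0.0]
contact_force: [-0.4, -0.0, 0.5]
gripper_width: 0.0856
grasp_force: 0.0
```

Run:
```python
from h import *
o,c=wcap('w6'); p=o['position'];print(p)
for r in spotter.spot_point('wrist','tin')[:3]: print(r,toworld(c,r['at'],0))
for r in spotter.look_for('wrist','tin')[:3]: print(r)
for z,r in((0,.028),(.075,.0265)): print(z,[topix(c,[.605+a,-.368+b,z]) for a,b in((r,0),(-r,0),(0,r),(0,-r))])
```

```text
[ 0.57054148 -0.36681268  0.24895933]
{'at': [277.5, 197.9], 'conf': 0.75} [ 0.6013 -0.3724  0.    ]
{'extent': [251.4, 172.1, 58.5, 71.3], 'conf': 0.84}
0 [array([281.4, 224.3]), array([281.4, 176.8]), array([306., 201.]), array([256.8, 201. ])]
0.075 [array([281.4, 248.3]), array([281.4, 194.5]), array([309.7, 222. ]), array([253., 222.])]
```

View pics/w6.png

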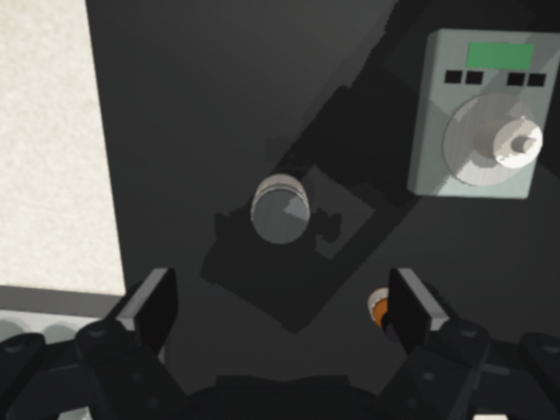

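The tin's lid is at (280,215) and it measures at (0.6005,-0.369). The short bottle at (380,305) is clear of the fingers' path.

carry_out(commands=[[-30,-2,60,0,0,0,-1],[-30,-2,110,0,0,0,-1],[-30,-2,160,0,0,0,-1],[-30,-2,205,0,0,0,-1],[-30,-2,226,0,0,0,-1],[-30,-2,226,0,0,0,-1],[-30,-2,226,0,0,0,1],[-30,-2,226,0,0,0,1],[-30,-2,226,0,0,0,1],[-30,-2,226,0,0,0,1],[-30,-2,226,0,0,0,1]], squeeze=45)

```text
clock: 16.52
position: [0.6019, -0.3705, 0.0257]
tcp_rot: [0.001, -0.0, 1.0, -0.001]
contact_force: [-0.5, 2.2, 8.9]
gripper_width: 0.0556
grasp_force: 46.4
```

carry_out(commands=[[0,0,-30,0,0,0,1],[0,0,-80,0,0,0,1],[0,0,-130,0,0,0,1],[10,40,-150,0,0,0,1],[20,90,-150,0,0,0,1],[30,145,-150,0,0,0,1],[40,200,-150,0,0,0,1],[50,255,-150,0,0,0,1],[60,310,-150,0,0,0,1],[62,340,-150,0,0,0,1],[62,354,-150,0,0,0,1],[62,354,-150,0,0,0,1]])

```text
clock: 18.02
position: [0.5392, -0.0156, 0.174]
tcp_rot: [0.001, -0.001, 1.0, -0.0]
contact_force: [-0.6, -0.8, -2.9]
gripper_width: 0.0552
grasp_force: 49.1
```

Run:
```python
from h import *
o,c=wcap('w7'); p=o['position'];print(p,o['tcp_rot'],o['gripper_width'])
for q in([.547,.130,.024],[.503,.171,.024],[.4995,.09,.024],[.595,.1695,.024],[.591,.0873,.024],[.4338,-.224,.03],[.437,-.1047,.03]): print(q,topix(c,q))
```

```text
[ 0.53921136 -0.01558817  0.17398744] [ 6.28037598e-04 -6.78941893e-04  9.99999565e-01 -1.21588548e-04] 0.05521922603197337
[0.547, 0.13, 0.024] [454.3 200.9]
[0.503, 0.171, 0.024] [512.1 148.8]
[0.4995, 0.09, 0.024] [413.1 144.4]
[0.595, 0.1695, 0.024] [491.3 253.1]
[0.591, 0.0873, 0.024] [399.2 248.9]
[0.4338, -0.224, 0.03] [ 2.2 55.6]
[0.437, -0.1047, 0.03] [163.5  60.4]
```

View pics/w7.png

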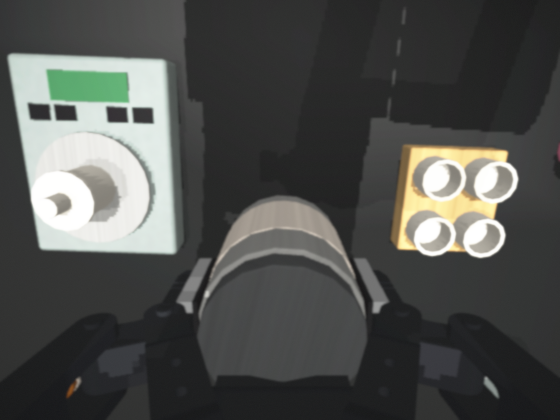

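The tin hangs upright, and the rack corners match my estimate, e.g. (410,147) and (497,253). Lowering it here.

carry_out(commands=[[0,0,50,0,0,0,1],[0,0,100,0,0,0,1],[0,0,130,0,0,0,1],[0,0,144,0,0,0,1],[0,0,148,0,0,0,1],[0,0,148.5,0,0,0,1],[0,0,148.5,0,0,0,0],[0,0,148.5,0,0,0,-1],[0,0,148.5,0,0,0,-1],[0,0,148.5,0,0,0,-1],[0,0,90,0,0,0,-1],[0,0,20,0,0,0,-1]])

```text
clock: 19.58
position: [0.538, -0.0158, 0.1465]
tcp_rot: [-0.001, -0.0, 1.0, 0.0]
contact_force: [1.1, 0.4, -0.5]
gripper_width: 0.0855
grasp_force: 0.0
```

Run:
```python
from h import *
o=manip.get_obs();print(o['position']); print(row([.437,.337,.25]))
for n in('scene','top'):
    k=capture(n)
    for r in spotter.spot_point(n,'tin')[:2]: print(n,r,toworld(k,r['at'],0))
    for r in spotter.look_for(n,'tin')[:1]: print(n,r)
```

```text
[ 0.53796947 -0.01582631  0.14648389]
[101.2, 352.9, -103.2, 0.0, -0.03, 0.0]
scene {'at': [261.5, 231.2], 'conf': 0.75} [ 0.5364 -0.0233  0.    ]
scene {'extent': [253.4, 207.2, 18.4, 31.8], 'conf': 0.56}
top {'extent': [110.0, 268.7, 34.6, 20.2], 'conf': 0.41}
```

carry_out(commands=[[0,0,-60,0,0,0,-1],[95,353,-104,0,0,0,-1],[95,353,-104,0,0,0,-1],[95,353,-104,0,0,0,-1],[95,353,-104,0,0,0,-1],[95,353,-104,0,0,0,-1],[95,353,-104,0,0,0,-1],[95,353,-104,0,0,0,-1],[95,353,-104,0,0,0,-1],[95,353,-104,0,0,0,-1]])

```text
clock: 21.12
position: [0.4437, 0.3359, 0.249]
tcp_rot: [-0.001, 0.001, 1.0, -0.001]
contact_force: [0.7, -0.1, -0.4]
gripper_width: 0.0852
grasp_force: 0.0
```

Run:
```python
from h import *
o,c=wcap('w8'); p=o['position'];print(p)
for r in spotter.spot_point('wrist','tall_bottle')[:4]: print(r,toworld(c,r['at'],0))
for r in spotter.look_for('wrist','tall_bottle')[:4]: print(r)
for z,r in((0,.02),(.062,.02),(.095,.015)): print(z,[topix(c,[.4585+a,.336+b,z]) for a,b in((r,0),(-r,0),(0,r),(0,-r))])
```

```text
[0.44373796 0.3358585  0.24895843]
{'at': [363.5, 194.6], 'conf': 0.87} [0.4707 0.427  0.    ]
{'at': [279.7, 182.8], 'conf': 0.86} [0.4569 0.3323 0.    ]
{'at': [206.5, 221.9], 'conf': 0.86} [0.5029 0.2475 0.    ]
{'extent': [260.3, 166.2, 42.4, 57.0], 'conf': 0.66}
{'extent': [345.8, 178.2, 58.4, 61.0], 'conf': 0.56}
0 [array([283. , 201.4]), array([283. , 166.5]), array([300.8, 184.1]), array([265.2, 184.2])]
0.062 [array([283.2, 218.1]), array([283.1, 177.6]), array([304.1, 198.1]), array([262.2, 198.2])]
0.095 [array([283.3, 224.3]), array([283.2, 191. ]), array([300.6, 207.8]), array([265.9, 207.9])]
```

View pics/w8.png

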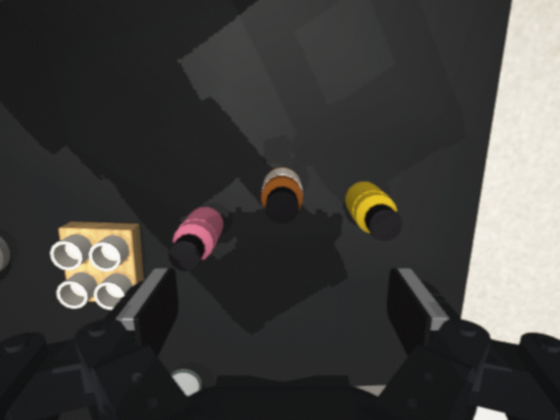

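The brown bottle is at (282,195), between pink (197,235) and yellow (372,208). I'll grasp it with the fingers turned about 50° so they clear both neighbours.

carry_out(commands=[[-14,-1.5,30,0,0,2,-1],[-14,-1.5,60,0,0,4,-1],[-14,-1.5,80,0,0,6,-1],[-14,-1.5,95,0,0,8,-1],[-14,-1.5,105,0,0,10,-1],[-14,-1.5,110,0,0,10,-1],[-14,-1.5,110,0,0,10,-1]])

```text
clock: 22.15
position: [0.4578, 0.3353, 0.1397]
tcp_rot: [-0.0, 0.421, 0.907, -0.0]
contact_force: [0.6, -0.7, 0.3]
gripper_width: 0.0853
grasp_force: 0.0
```

Run:
```python
from h import *
o=manip.get_obs();R=rmat(o['tcp_rot']);print(o['position'],o['joint_positions'],'closing axis',R[:,1])
print(row([.458,.3345,.028],-np.radians(50)))
```

```text
[0.45777772 0.3352659  0.13972231] [ 5.78693022e-01  4.76767327e-01  1.87580509e+00  1.82872920e-05
  7.89339836e-01 -1.23229552e-01] closing axis [ 7.63610493e-01  6.45677099e-01 -3.15579754e-04]
[-0.7, -0.3, 111.7, -0.0, -0.0, 0.04]
```

carry_out(commands=[[0,0,40,0,0,0,-1],[0,0,80,0,0,0,-1],[0,0,105,0,0,0,-1],[0,0,111,0,0,0,-1],[0,0,111,0,0,0,-1],[0,0,111,0,0,0,1],[0,0,111,0,0,0,1],[0,0,111,0,0,0,1],[0,0,111,0,0,0,1],[0,0,111,0,0,0,1]], squeeze=35)

```text
clock: 23.4
position: [0.458, 0.3358, 0.0297]
tcp_rot: [0.0, 0.422, 0.906, 0.0]
contact_force: [-1.8, -1.1, 10.1]
gripper_width: 0.0388
grasp_force: 34.0
```

Run:
```python
from h import *
o=manip.get_obs();print(o['position']);
print(row([.458,.3345,.178],-np.radians(50)));print(row([.6055,-.020,.178],0))
```

```text
[0.45802837 0.33581629 0.02967953]
[-1.0, -0.7, -148.3, 0.01, 0.0, 0.0]
[-367.3, -115.7, -148.4, 0.01, 0.01, -10.0]
```

carry_out(commands=[[0,0,-40,0,0,0,1],[0,0,-90,0,0,0,1],[0,0,-140,0,0,0,1],[-40,-12,-150,0,0,-1,1],[-92,-29,-150,0,0,-2.5,1],[-147,-46,-150,0,0,-4,1],[-202,-63,-150,0,0,-5.5,1],[-257,-80,-150,0,0,-7,1],[-312,-98,-150,0,0,-8.5,1],[-350,-110,-150,0,0,-10,1],[-367,-116,-150,0,0,-10,1],[-367,-116,-150,0,0,-10,1]])

```text
clock: 24.9
position: [0.6048, -0.0207, 0.1788]
tcp_rot: [-0.0, 0.002, 1.0, 0.0]
contact_force: [0.4, 0.4, -1.6]
gripper_width: 0.0391
grasp_force: 36.2
```

Run:
```python
from h import *
o,c=wcap('w9'); p=o['position'];print(p,o['tcp_rot'],o['gripper_width'])
for z,r in((0,.028),(.075,.0265)): print(z,[topix(c,[.538+a,-.0158+b,z]) for a,b in((r,0),(-r,0),(0,r),(0,-r))])
```

```text
[ 0.60477504 -0.0206826   0.17875209] [-8.13326963e-05  1.75010837e-03  9.99998464e-01  4.73593076e-05] 0.039104906324961455
0 [array([288.1, 142. ]), array([288.1,  75. ]), array([320.4, 109.2]), array([255.8, 109.5])]
0.075 [array([290. , 151.1]), array([290.2,  68.5]), array([329.9, 110.9]), array([250.3, 111.3])]
```

View pics/w9.png

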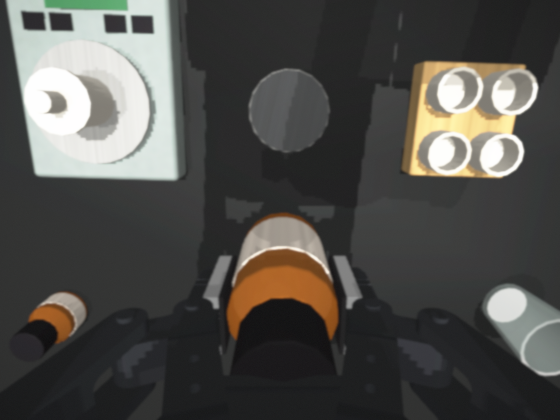

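The tin stands at (289,110), matching (0.538,-0.016). The bottle hangs upright about 67 mm behind it. Lowering.

carry_out(commands=[[0,0,50,0,0,0,1],[0,0,100,0,0,0,1],[0,0,130,0,0,0,1],[0,0,144,0,0,0,1],[0,0,148.5,0,0,0,1],[0,0,149,0,0,0,1],[0,0,149,0,0,0,0.3],[0,0,149,0,0,0,-1],[0,0,149,0,0,0,-1],[0,0,149,0,0,0,-1],[0,0,90,0,0,0,-1],[0,0,0,0,0,0,-1]])

```text
clock: 26.45
position: [0.6041, -0.0201, 0.152]
tcp_rot: [-0.001, -0.0, 1.0, 0.0]
contact_force: [1.3, -0.5, 0.7]
gripper_width: 0.0851
grasp_force: 0.0
```

carry_out(commands=[[60,0,-40,0,0,0,-1],[120,0,-60,0,0,0,-1],[140,0,-60,0,0,0,-1],[140,0,-60,0,0,0,-1],[140,0,-60,0,0,0,-1]])

```text
clock: 27.08
position: [0.4657, -0.0202, 0.2115]
tcp_rot: [0.001, -0.0, 1.0, -0.0]
contact_force: [0.8, -0.6, 0.3]
gripper_width: 0.085
grasp_force: 0.0
```

Run:
```python
from h import *
o,c=wcap('w10'); k=capture('scene')
im=np.zeros((420,760,3),np.uint8); im[:,:440]=c['pixels'][:,60:500]; im[:320,440:760]=cv2.resize(k['pixels'][90:370,150:430],(320,320))
cv2.imwrite('pics/f.png',im[...,::-1]); print(o['position'])
for z,r in((0,.02),(.095,.015)): print(z,[topix(c,[.605,-.0207+b,z])-[60,0] for b in(0,r,-r)])
print(topix(c,[.538,-.0158,0])-[60,0],topix(c,[.538,-.0158,.075])-[60,0])
for t in('tall_bottle','tin','short_bottle','beaker'):
    for r in spotter.spot_point('scene',t)[:4]: print(t,r,toworld(k,r['at'],0))
```

```text
[ 0.46573494 -0.02020294  0.21152682]
0 [array([222.3, 299.7]), array([240.2, 299.7]), array([204.4, 299.8])]
0.095 [array([222.5, 358. ]), array([239.8, 357.9]), array([205.1, 358. ])]
[226.9 244. ] [228.1 276.9]
tall_bottle {'at': [308.6, 125.6], 'conf': 0.76} [0.4707 0.4324 0.    ]
tall_bottle {'at': [284.4, 238.4], 'conf': 0.7} [ 0.6072 -0.0137  0.    ]
tall_bottle {'at': [293.0, 167.7], 'conf': 0.65} [0.5092 0.2341 0.    ]
tall_bottle {'at': [286.9, 328.6], 'conf': 0.22} [ 0.7333 -0.2411  0.    ]
tin {'at': [266.1, 230.6], 'conf': 0.95} [ 0.5474 -0.0153  0.    ]
tin {'at': [288.3, 193.0], 'conf': 0.32} [0.5426 0.1359 0.    ]
short_bottle {'at': [287.3, 328.5], 'conf': 0.6} [ 0.7341 -0.2404  0.    ]
beaker {'at': [351.8, 196.7], 'conf': 0.57} [0.724  0.2141 0.    ]
```

View pics/f.png

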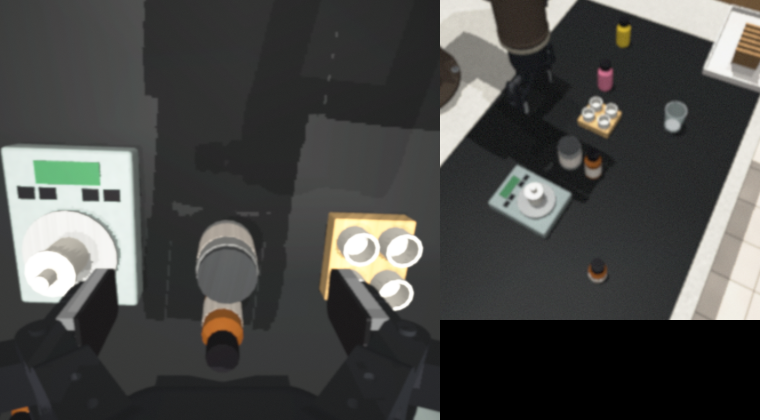

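The tin is at (227,265) and the bottle at (222,340), both upright and in line between the pan and the rack. The lidded crucible is on the pan, the short bottle and beaker haven't moved, and the gripper is clear.

```bash
python3 -c "
from cell import ticket
print(ticket.finish_job())"
```

```text
the job is handed in; nothing more can be done
None
```

The job is handed in (no verdict was returned): in the last pictures the lidded crucible was on the pan, the tin midway to the rack with the tall brown bottle about 67 mm behind it (centre to centre), and the short bottle and beaker where they started.

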